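Make up two stereo-viewer repair kits

ROBOT

A 6-joint arm with a two-finger parallel gripper is mounted at the origin on the work surface. World frame = base frame: x ahead of the robot, y to its left, z up, the work surface at z = 0. Lengths are in mm, angles in degrees, forces in N, time in s.
With the tool pointing down it reaches from about 350 to 850 mm from the base axis. Payload 8.1 kg.
Tool frame: the origin (TCP) lies on the mounting face of the last link; the fingertips stand 173 mm ahead of it and the grasp point (between the pads) lies 155 mm ahead of it; z points along the fingers, y is the direction in which the jaws open and shut (so a half turn about z gives the same grasp; the last joint's range is limited). The gripper opens to 85 mm and grips with 20 to 120 N. Pads are 22 mm wide; open, the fingers measure 114 mm over their backs; the gripper's body (76 mm by 85 mm) begins 54 mm behind the grasp point. The pads swing forward as they close: fully open they stand 13 mm farther back than shut.
Start: joints at [65.753, 7.471, 85.268, -0, 87.261, -4.893], TCP at [198.827, 566.105, 404.692] pointing down, gripper open.
Joint ranges: [-169.43, 169.43], [-51.17, 129.36], [1.28, 143.12], [-76.62, 256.62], [0, 156.53], [-152.29, 152.29]. Speed limits (degrees/s): [136.94, 136.94, 159.86, 180, 180, 180].

INTERFACE

Orientations are given as [roll, pitch, yaw] about the fixed x, y, z axes, in that order (R = Rz(yaw) Ry(pitch) Rx(roll)).
In Python, from bench import * gives the robot as it stands.
- The arm moves only by the shell command python3 -m jog 'ROWS' [FORCE]. ROWS is JSON, a list of rows, each an object of numbers: "tx", "ty", "tz": the shift along the tool's x, y, z as a fraction of full scale; "ax", "ay", "az": the turn, a rotation vector about the tool's x, y, z as a fraction of full scale; "hand": the opening, from 0 (shut) to 1 (fully open). A call has 1 to 5 rows; each row is the pose to reach, as a shift and turn from the pose commanded when the call began, along the tool's axes at that moment; what a row does not reach only later rows make up. Full scale, the value 1, is 150 mm for a shift and 45 degrees for a turn. A row lasts 1/12 s, in which the tool goes at most 41.7 mm and 7.16 degrees, less where a joint would pass 70% of its speed; a pose out of reach is approached as far as the arm can. A call with a number of a shift or a turn outside -1 to 1 is refused whole. A call with a gripper value outside its range is refused whole. The fingers move at their own pace and stop on an object; FORCE is the grip in N (left out, the last holds). Time passes only in rows, so rows that repeat a pose let the fingers close. It gives the time, the measured TCP pose, the force and the opening at its end, in the units of the state.
- sense(): the state, without advancing time (a new reading comes with each control period).
- snapshot(name): name is "side" or "top"; returns a dict with "pixels" (480x640x3 uint8, red, green, blue), "z_map" (480x640 float32, mm along the optical axis (not along the pixel's ray), 0 where there is no reading), "intrinsics" (3x3 intrinsics, pixels), "D" ([k1, k2, p1, p2, k3] as OpenCV has them; the pictures are not rectified), "R" (3x3) and "t" (3): a world point X has camera coordinates R X + t. Camera axes: x right, y down, z forward; pixel columns grow to the right and rows downward; lengths in mm; the calibration is good to about 2 mm. A picture is of the moment at which its call begins.
- hand_in(): hands the job in, once; it reports no verdict.
The state is a dict: "time": time; "joint_pos": joint angles; "qd": joint speeds; "joint_efforts": joint torques, N m; "tool_pos": TCP position; "tcp_rot": TCP orientation; "ft_force": force on the tool from outside, world axes, zero at the start; "wrist_torque": the same for the moment, N m; "finger_gap": finger opening in mm.
Only numpy, scipy, OpenCV 4.12 (cv2) and the standard library are available. Lean on these libraries where they do the work, as an engineer would, in place of code of your own. Each camera call takes 0.05 s, during which the arm holds its last target.

TASK

Make up the two repair kits: on the board with blue pads goes the lens mount with the green glass and the red lacquered focusing slide, and on the board with yellow pads goes the lens mount with the amber (orange) glass and the cream celluloid hood. Set each mount wholly on its board's round pad and each long part wholly on, and lined up lengthwise with, its board's oblong pad (either end first), all the same way up as they lie now; set them down, do not drop them. Leave the lens mount with the white glass and the awl where they lie.

Things in the scene. Friction and masses are not known exactly. Their poses are not given: they have to be found in the camera images.
- mount_green_center (a point): Round rosewood lens mount, a dark red-brown short cylinder 46 mm in diameter and 30 mm high (top edge tapers to 42 mm over the last 6 mm), standing upright on the counter, with a brass ring and a green glass disc 33 mm across on top. The point is its centre, 15 mm above its underside; its z axis points up out of the lens. About 50 g.
- mount_amber_center (a point): Round rosewood lens mount, a dark red-brown short cylinder 46 mm in diameter and 30 mm high (top edge tapers to 42 mm over the last 6 mm), standing upright on the counter, with a brass ring and an amber (orange) glass disc 33 mm across on top. The point is its centre, 15 mm above its underside; its z axis points up out of the lens. About 50 g.
- mount_white_center (a point): Round rosewood lens mount, a dark red-brown short cylinder 46 mm in diameter and 30 mm high (top edge tapers to 42 mm over the last 6 mm), standing upright on the counter, with a brass ring and a white glass disc 33 mm across on top. The point is its centre, 15 mm above its underside; its z axis points up out of the lens. About 50 g. Spare: not to be moved.
- slide_center (a point): Focusing slide, red lacquer: a bar 90 mm long (its x), 24 mm wide (its y) and 12 mm high, with a 36 mm long block of the same width in the middle rising to 30 mm, a brass strip on top. The point is its centre, 15 mm above its underside; x along the bar, z up. Grasp it across its 24 mm width at the middle. About 80 g.
- hood_center (a point): Celluloid viewing hood, cream: an oblong open-topped frame of two cells, 90 mm long (its x), 34 mm wide (its y), 30 mm high, 4 mm walls, with a stiffening wall across the middle. The point is its centre, 15 mm above its underside; x lengthwise, z up. Grasp it across its 34 mm width at the middle. About 50 g.
- awl_center (a point): Awl lying flat: dark horn handle 64 mm long, 20 mm wide, 18 mm high, brass collar and steel point, 112 mm overall. The point is about the middle of its length, 9 mm above the counter; x points along it towards the tip. Not to be moved.
- board_blue: Kit board: flat white board, 136 mm (x) by 175 mm (y), 8 mm thick, fixed, with two flush blue pads, no rims. Origin: centre of its underside, on the counter; z up. Oblong pad, 116 mm along x by 50 mm along y, centred at x = 0, y = +52.5 mm; round pad, 70 mm in diameter, centred at x = 0, y = -42.5 mm (board frame). Turned up to 17 degrees; boards may be swapped.
- board_yellow: Kit board: flat white board, 136 mm (x) by 175 mm (y), 8 mm thick, fixed, with two flush yellow pads, no rims. Origin: centre of its underside, on the counter; z up. Oblong pad, 116 mm along x by 50 mm along y, centred at x = 0, y = +52.5 mm; round pad, 70 mm in diameter, centred at x = 0, y = -42.5 mm (board frame). Turned up to 17 degrees; boards may be swapped.
Mind the look-alikes: they are no part of the job. Of the things like the part that bears slide_center, leave any that is pink; of the rest the smaller one is meant.

How it is judged (in metres and radians):
At the end, for the whole second after the job is handed in: Green mount and red slide on the blue board, amber mount and cream hood on the yellow: mounts on round pads, long parts on oblong pads, centres within 13.5 mm along each board axis, resting on the board, upright within 0.12 rad, long parts within 0.32 rad of the pad's length, all at rest (x of mount_green_center in the frame of board_blue between -0.0135 and 0.0135 m and y of mount_green_center in the frame of board_blue between -0.056 and -0.029 m and z of mount_green_center in the frame of board_blue between 0.018 and 0.028 m and angle between each of mount_green_center, slide_center, mount_amber_center, hood_center's own z axis and vertical below 0.12 rad and linear speed of each of mount_green, slide, mount_amber, hood below 0.02 m/s and angular speed of each of mount_green, slide, mount_amber, hood below 0.2 rad/s and x of slide_center in the frame of board_blue between -0.0135 and 0.0135 m and y of slide_center in the frame of board_blue between 0.039 and 0.066 m and z of slide_center in the frame of board_blue between 0.018 and 0.028 m and angle between the x axis of slide_center and the x axis of board_blue, either way round below 0.32 rad and x of mount_amber_center in the frame of board_yellow between -0.0135 and 0.0135 m and y of mount_amber_center in the frame of board_yellow between -0.056 and -0.029 m and z of mount_amber_center in the frame of board_yellow between 0.018 and 0.028 m and x of hood_center in the frame of board_yellow between -0.0135 and 0.0135 m and y of hood_center in the frame of board_yellow between 0.039 and 0.066 m and z of hood_center in the frame of board_yellow between 0.018 and 0.028 m and angle between the x axis of hood_center and the x axis of board_yellow, either way round below 0.32 rad); the robot touches nothing.
It fails at once if a kit part is dropped (falls free faster than 0.9 m/s, about 40 mm) ((contact force between mount_green and anything else below 0.001 N and linear speed of mount_green above 0.9 m/s) or (contact force between slide and anything else below 0.001 N and linear speed of slide above 0.9 m/s) or (contact force between mount_amber and anything else below 0.001 N and linear speed of mount_amber above 0.9 m/s) or (contact force between hood and anything else below 0.001 N and linear speed of hood above 0.9 m/s)).
It fails at once if the white-glass mount or the awl is moved by more than 20 mm (distance of any of mount_white_center, awl_center from where it was at the start of the episode above 0.02 m).
It also fails if it takes over 93 s, if anything falls off the work surface, if the arm or the gripper's body presses on something with over 40 N, if the wrist force passes 120 N, or if a joint passes its speed limit or range.

## Working session

There is one attempt and no reset: what is moved stays moved. The work goes in short steps, Python scripts to look and compute and a shell command to move; the robot and the scene stay as the last step left them, time stands still between calls to the robot, and variables do not carry over. Pictures are saved under pics/ and viewed, and the job is handed in when it is done.

```bash
ls; mkdir -p pics; python3 - <<'E'
from bench import *
import cv2,numpy as np
print(sense())
for n in("side","top"):
    s=snapshot(n); cv2.imwrite(f"pics/{n}0.png",s["pixels"][:,:,::-1]); np.savez(f"{n}0.npz",**s)
    print(n,s["intrinsics"],s["D"],s["R"],s["t"])
E
```

```text
pics
{'time': 0.0, 'joint_pos': array([ 6.57520589e+01,  7.51686542e+00,  8.53298634e+01,  7.77985609e-05,
        8.72609731e+01, -4.89253841e+00]), 'qd': array([-0.03942961,  0.01901944, -0.07482103,  0.0232025 ,  0.06066793,
       -0.00547918]), 'joint_efforts': array([ 1.36401818e-04, -5.69403505e+01, -5.00552559e+01, -2.17194947e-04,
        1.53715181e-02, -1.01328048e-04]), 'tool_pos': array([198.73577816, 565.88946847, 403.62020333]), 'tcp_rot': array([-1.79892697e+02, -9.26300732e-03,  1.60644585e+02]), 'ft_force': array([-0.42401282,  0.33476052, -0.23205218]), 'wrist_torque': array([-0.00030556, -0.01533418, -0.01667213]), 'finger_gap': 85.44299056908906}
side [[609.40144416   0.         320.79247112]
 [  0.         609.40144416 238.01740966]
 [  0.           0.           1.        ]] [-0.03933465  0.          0.          0.          0.        ] [[ 0.76277895 -0.64653922  0.01246268]
 [-0.33992949 -0.41729045 -0.84280284]
 [ 0.55010565  0.63863583 -0.53807811]] [-336.32832365  199.05099576  831.44881069]
top [[450.94450362   0.         323.37572246]
 [  0.         450.94450362 237.12627193]
 [  0.           0.           1.        ]] [-0.01220232  0.          0.          0.          0.        ] [[ 0.03005771 -0.99950398 -0.00939869]
 [-0.99411973 -0.02891451 -0.10435475]
 [ 0.10403123  0.01248009 -0.99449573]] [-21.67989194 426.25374477 929.65460138]
```

View pics/top0.png

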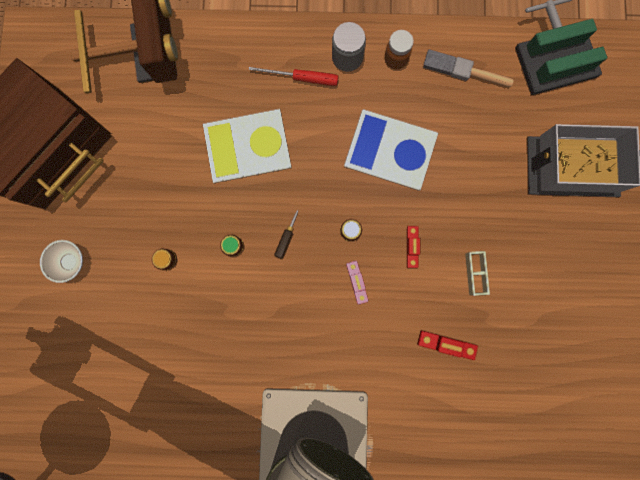

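View pics/side0.png

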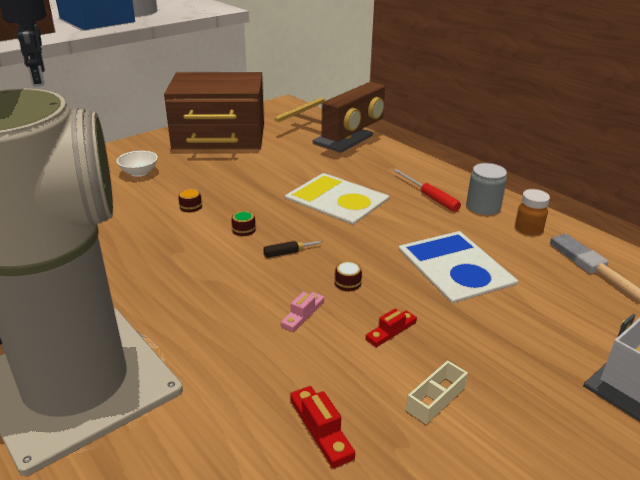

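```bash
cat >h.py <<'E'
import cv2,numpy as np
def ray(s,uv):
    p=cv2.undistortPoints(np.float64(uv).reshape(-1,1,2),s["intrinsics"],s["D"]).reshape(-1,2)
    return np.c_[p,np.ones(len(p))]
def plane(s,uv,z):
    d=ray(s,uv)@s["R"]; c=-s["R"].T@s["t"]
    k=(z-c[2])/d[:,2]; return (c+d*k[:,None])[:,:2]
def blob(s,mask,z,box=None):
    m=mask.astype(np.uint8)
    if box is not None:
        b=np.zeros_like(m); b[box[1]:box[3],box[0]:box[2]]=1; m&=b
    n,l,st,_=cv2.connectedComponentsWithStats(m)
    i=1+np.argmax(st[1:,4]); c=max(cv2.findContours((l==i).astype(np.uint8),0,cv2.CHAIN_APPROX_NONE)[0],key=cv2.contourArea)
    P=plane(s,c.reshape(-1,2),z).astype(np.float32)
    r=cv2.minAreaRect(P); bp=cv2.boxPoints(r); e=[bp[1]-bp[0],bp[2]-bp[1]]; e=max(e,key=np.linalg.norm)
    a=np.degrees(np.arctan2(e[1],e[0]))%180
    M=cv2.moments(P.reshape(-1,1,2)); 
    return np.round([M['m10']/M['m00'],M['m01']/M['m00'],*r[0],*sorted(r[1]),a],1)
E
cat >m.py <<'E'
import sys; from h import *
s=dict(np.load(sys.argv[1]+".npz")); top=sys.argv[1].startswith("top")
h=cv2.cvtColor(s["pixels"],cv2.COLOR_RGB2HSV).astype(int); H,S,V=h[...,0],h[...,1],h[...,2]
B={True:dict(by=(195,100,300,190),bb=(335,100,445,195),g=(215,230,248,260),a=(148,245,178,275),w=(335,215,368,245),sl=(400,220,428,275),ho=(462,245,495,300),big=(410,325,485,365)),
False:dict(by=(280,165,400,225),bb=(390,220,525,305),g=(225,205,262,240),a=(172,182,208,215),w=(330,258,368,295),sl=(360,300,420,345),ho=(400,355,475,425),big=(285,380,360,465))}[top]
def go(n,m,z,k):
    try: print(n,blob(s,m,z,B[k]))
    except Exception as e: print(n,e)
ye=(H>25)&(H<33)&(S>180)&(V>150); bl=(H>105)&(H<130)&(S>150)
b=B["by"];x0=(b[0]+b[2])//2
def split(m,k,n):
    q=np.zeros_like(m); b=B[k]; q[b[1]:b[3],b[0]:b[2]]=m[b[1]:b[3],b[0]:b[2]]
    N,l,st,_=cv2.connectedComponentsWithStats(q.astype(np.uint8))
    for i in range(1,N):
        if st[i,4]>150: print(n,st[i],blob(s,l==i,8))
split(ye,"by","yellowpad"); split(bl,"bb","bluepad")
go("yboard",ye|((S<60)&(V>150)),8,"by");go("bboard",bl|((S<60)&(V>150)),8,"bb")
go("green",(H>40)&(H<90)&(S>120),30,"g"); go("amber",(H>10)&(H<22)&(S>190)&(V>150),30,"a"); go("white",(S<70)&(V>150),30,"w")
go("slide(12)",((H<6)|(H>172))&(S>180)|((H>15)&(H<30)&(V>150)&(S>100)),12,"sl")
go("slide brass",(H>12)&(H<30)&(V>150)&(S>100),30,"sl")
go("big",((H<6)|(H>172))&(S>180),20,"big")
go("hood",(S<100)&(V>150),30,"ho")
E
python3 m.py top0; python3 m.py side0
python3 - <<'E'
import cv2,numpy as np
i=cv2.imread("pics/top0.png"); a=cv2.resize(i[100:310,130:500],None,fx=2.1,fy=2.1,interpolation=2); cv2.imwrite("pics/crop1.png",a)
cv2.imwrite("pics/crop2.png",cv2.resize(i[215:370,335:500],None,fx=3.6,fy=3.6,interpolation=2))
E
```

```text
bluepad [ 351  115   35   54 1057] [ 642.1 -100.3  641.9 -100.4   46.5  112.4  163.4]
bluepad [395 140  30  30 705] [ 615.1 -191.1  615.1 -191.3   63.1   65.3   45.4]
yboard [626.3 166.3 626.4 166.3 135.8 173.8 102.9]
bboard [ 626.3 -150.3  626.3 -150.5  135.7  173.7   73.5]
green [404.6 186.6 403.7 185.9  29.4  30.1  47.4]
amber float division by zero
white [445.1 -66.6 445.8 -67.6  31.4  31.7   1.4]
slide(12) [ 414.3 -199.3  413.5 -200.    25.5   87.8    0.6]
slide brass [ 370.9 -201.2  374.9 -198.1   41.6   56.1   90.7]
big [ 210.6 -271.1  210.1 -270.8   33.3  121.1   76.8]
hood [ 361.1 -334.2  361.2 -334.1   33.4   90.8    5.6]
yellowpad [293 176  48  25 532] [615.3 218.4 615.5 218.5  47.  111.3  12.4]
yellowpad [338 194  33  15 389] [636.3 125.7 636.9 125.8  59.4  66.  141. ]
bluepad [407 235  65  26 855] [ 641.3 -100.3  641.7 -100.5   46.2  112.7  163.7]
bluepad [450 264  41  23 701] [ 613.9 -191.5  614.4 -190.6   64.1   66.4  140.5]
yboard [623.8 165.  623.3 165.1 140.1 177.  102.8]
bboard [ 624.  -152.4  624.1 -152.2  137.3  177.4   73.6]
green [405.4 188.6 406.  188.6  26.3  30.4 140.9]
amber [370.6 331.1 370.3 330.7  29.7  33.1 140.9]
white [445.1 -65.1 444.6 -65.   32.6  33.6  77.7]
slide(12) [ 4.109e+02 -1.999e+02  4.077e+02 -1.963e+02  4.450e+01  9.600e+01
  4.000e-01]
slide brass [ 405.1 -198.5  402.  -206.5   91.9  106.4   46.6]
big [ 205.7 -278.8  207.5 -281.6   45.9  127.5   76.8]
hood [ 359.3 -334.8  359.2 -334.8   35.6   90.5    4.3]
```

View pics/crop2.png

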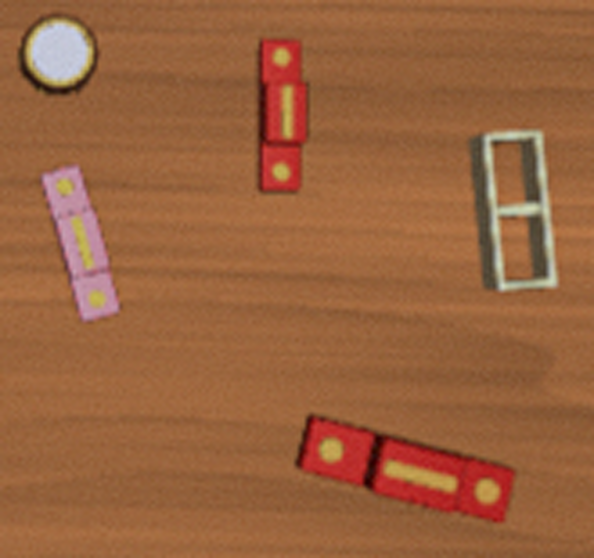

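The lookalikes by pixel in the top view are pink (357,282), red 88 mm long (413,247) and red 121 mm long (447,345). The slide is the one at (413,247): it is not pink and is the smaller of the two reds, and the crop confirms this. The boards are clear: yellow at (247,147), blue at (392,150).

```bash
cat >d.py <<'E'
import sys,numpy as np
from bench import *
from scipy.spatial.transform import Rotation as R
s=sense(); t=np.array([float(v) for v in sys.argv[1:4]])
r=R.from_euler("xyz",s["tcp_rot"],degrees=True)
d=r.inv().apply(t-s["tool_pos"])
yaw=float(sys.argv[4]) if len(sys.argv)>4 else s["tcp_rot"][2]
rv=(r.inv()*R.from_euler("xyz",[180,0,yaw],degrees=True)).as_rotvec(degrees=True)
print("t",round(s["time"],2),"pos",s["tool_pos"].round(1),s["tcp_rot"].round(1),"gap",round(s["finger_gap"],1),"F",s["ft_force"].round(1))
print("frac",(d/150).round(3),"ang",(rv/45).round(3),"dist",np.linalg.norm(d).round(0))
E
python3 d.py 371 330.5 260 160.6
python3 - <<'E'
from h import *
s=dict(np.load("top0.npz")); h=cv2.cvtColor(s["pixels"],cv2.COLOR_RGB2HSV).astype(int)
print(h[259,150:176])
m=(h[...,1]>225)&(h[...,0]>12)
for z in [30]: print(blob(s,m,z,(150,246,176,272)))
cv2.imwrite("pics/am.png",cv2.resize(s["pixels"][235:285,130:260,::-1],None,fx=6,fy=6))
E
```

```text
t 0.1 pos [198.7 565.9 403.7] [-179.9   -0.   160.6] gap 85.4 F [-1.2  0.   0. ]
frac [-1.604 -1.099  0.96 ] ang [-0.002 -0.     0.001] dist 325.0
[[ 13 149 159]
 [ 12 161 136]
 [ 17 155 148]
 [ 19 168 187]
 [ 18 182 192]
 [ 18 181 192]
 [ 18 185 189]
 [ 17 182 193]
 [ 18 184 191]
 [ 17 189 189]
 [ 18 181 193]
 [ 18 184 190]
 [ 18 183 187]
 [ 18 182 189]
 [ 18 186 189]
 [ 18 183 189]
 [ 18 182 193]
 [ 18 191 190]
 [ 18 183 191]
 [ 18 169 140]
 [ 19 147 142]
 [ 14 157  83]
 [  5 155  41]
 [  7 196  39]
 [ 10 204  45]
 [ 16 191  64]]Traceback (most recent call last):
  File "<stdin>", line 5, in <module>
  File "h.py", line 18, in blob
    return np.round([M['m10']/M['m00'],M['m01']/M['m00'],*r[0],*sorted(r[1]),a],1)
                     ~~~~~~~~^~~~~~~~~
ZeroDivisionError: float division by zero
```

```bash
python3 - <<'E'
from h import *
s=dict(np.load("top0.npz")); h=cv2.cvtColor(s["pixels"],cv2.COLOR_RGB2HSV).astype(int)
m=(h[...,1]>165)&(h[...,0]>15)&(h[...,0]<21)&(h[...,2]>175)
print(blob(s,m,30,(146,246,176,272)))
E
python3 -m jog '[{"tx":-0.8,"ty":-0.55,"tz":0.4,"hand":0.85},{"tx":-0.8,"ty":-0.55,"tz":0.4,"hand":0.85},{"tx":-0.8,"ty":-0.55,"tz":0.4,"hand":0.85},{"tx":-0.8,"ty":-0.55,"tz":0.4,"hand":0.85},{"tx":-0.8,"ty":-0.55,"tz":0.4,"hand":0.85}]' 40; python3 d.py 371 330.5 260 160.6
```

```text
[370.9 329.8 371.1 329.3  30.6  31.8  48. ]
t 0.1 pos [198.7 565.9 403.7] [-179.9   -0.   160.6] gap 85.4 F [-1.2  0.   0. ]
frac [-1.604 -1.099  0.96 ] ang [-0.002 -0.     0.001] dist 325.0invalid input at $[0]: expected keys tx, ty, tz, ax, ay, az, hand
```

```bash

python3 -m jog '[{"tx":-0.8,"ty":-0.55,"tz":0.4,"ax":0,"ay":0,"az":0,"hand":0.85},{"tx":-0.8,"ty":-0.55,"tz":0.4,"ax":0,"ay":0,"az":0,"hand":0.85},{"tx":-0.8,"ty":-0.55,"tz":0.4,"ax":0,"ay":0,"az":0,"hand":0.85},{"tx":-0.8,"ty":-0.55,"tz":0.4,"ax":0,"ay":0,"az":0,"hand":0.85}]' 40; python3 d.py 371 330.5 260 160.6
```

```text
time: 0.43
tool_pos: [285.3, 446.3, 342.7]
tcp_rot: [-179.9, -0.0, 160.7]
ft_force: [-0.0, -0.2, 0.1]
finger_gap: 72.5
t 0.43 pos [285.3 446.3 342.7] [-179.9   -0.   160.7] gap 72.5 F [-0.  -0.2  0.1]
frac [-0.794 -0.538  0.553] ang [-0.003 -0.     0.001] dist 166.0
```

```bash

python3 -m jog '[{"tx":-0.794,"ty":-0.538,"tz":0.6,"ax":0,"ay":0,"az":0,"hand":0.85},{"tx":-0.794,"ty":-0.538,"tz":0.6,"ax":0,"ay":0,"az":0,"hand":0.85},{"tx":-0.794,"ty":-0.538,"tz":0.6,"ax":0,"ay":0,"az":0,"hand":0.85},{"tx":-0.794,"ty":-0.538,"tz":0.6,"ax":0,"ay":0,"az":0,"hand":0.85},{"tx":-0.794,"ty":-0.538,"tz":0.6,"ax":0,"ay":0,"az":0,"hand":0.85}]'; python3 d.py 370.9 330.4 178 160.6
```

```text
time: 0.85
tool_pos: [371.1, 327.8, 249.7]
tcp_rot: [-179.6, -0.1, 160.5]
ft_force: [-1.8, -0.2, -0.3]
finger_gap: 72.5
t 0.85 pos [371.1 327.8 249.7] [-1.796e+02 -1.000e-01  1.605e+02] gap 72.5 F [-1.8 -0.2 -0.3]
frac [0.006 0.02  0.478] ang [-0.009 -0.003 -0.003] dist 72.0
```

```bash

python3 -m jog '[{"tx":0,"ty":0.0,"tz":0.3,"ax":0,"ay":0,"az":0,"hand":0.85},{"tx":0,"ty":0,"tz":0.3,"ax":0,"ay":0,"az":0,"hand":0.85},{"tx":0,"ty":0,"tz":0.3,"ax":0,"ay":0,"az":0,"hand":0.85},{"tx":0,"ty":0,"tz":0.3,"ax":0,"ay":0,"az":0,"hand":0.85}]'; python3 d.py 370.9 330.4 178 160.6
```

```text
time: 1.18
tool_pos: [370.2, 333.2, 210.3]
tcp_rot: [-180.0, -0.0, 160.7]
ft_force: [-0.0, -0.2, 0.9]
finger_gap: 72.8
t 1.18 pos [370.2 333.2 210.3] [-180.    -0.   160.7] gap 72.8 F [-0.  -0.2  0.9]
frac [-0.011 -0.016  0.215] ang [-0.001 -0.001  0.002] dist 32.0
```

```bash

python3 -m jog '[{"tx":0,"ty":0.0,"tz":0.1,"ax":0,"ay":0,"az":0,"hand":0.85},{"tx":0,"ty":0,"tz":0.1,"ax":0,"ay":0,"az":0,"hand":0.85},{"tx":0,"ty":0,"tz":0.1,"ax":0,"ay":0,"az":0,"hand":0.85},{"tx":0,"ty":0,"tz":0.1,"ax":0,"ay":0,"az":0,"hand":0.85}]'; python3 d.py 370.9 330.4 178 160.6
```

```text
time: 1.52
tool_pos: [370.7, 333.6, 196.3]
tcp_rot: [179.9, 0.1, 160.7]
ft_force: [0.3, 1.1, 0.2]
finger_gap: 72.8
t 1.52 pos [370.7 333.6 196.3] [1.799e+02 1.000e-01 1.607e+02] gap 72.8 F [0.3 1.1 0.2]
frac [-0.008 -0.02   0.122] ang [0.002 0.001 0.002] dist 19.0
```

```bash

python3 -m jog '[{"tx":-0.008,"ty":-0.02,"tz":0.12,"ax":0,"ay":0,"az":0,"hand":0.85},{"tx":-0.008,"ty":-0.02,"tz":0.12,"ax":0,"ay":0,"az":0,"hand":0.85},{"tx":-0.008,"ty":-0.02,"tz":0.12,"ax":0,"ay":0,"az":0,"hand":0.85},{"tx":-0.008,"ty":-0.02,"tz":0.12,"ax":0,"ay":0,"az":0,"hand":0.4},{"tx":-0.008,"ty":-0.02,"tz":0.12,"ax":0,"ay":0,"az":0,"hand":0.4}]'; 
python3 -m jog '[{"tx":0,"ty":0,"tz":0,"ax":0,"ay":0,"az":0,"hand":0.4},{"tx":0,"ty":0,"tz":0,"ax":0,"ay":0,"az":0,"hand":0.4},{"tx":0,"ty":0,"tz":0,"ax":0,"ay":0,"az":0,"hand":0.4},{"tx":0,"ty":0,"tz":0,"ax":0,"ay":0,"az":0,"hand":0.4}]'; python3 d.py 636 125 260 160.6
```

```text
time: 1.93
tool_pos: [370.8, 330.1, 177.8]
tcp_rot: [179.9, 0.0, 160.7]
ft_force: [-0.5, -0.1, 0.0]
finger_gap: 49.4
time: 2.27
tool_pos: [371.0, 330.1, 178.0]
tcp_rot: [179.9, 0.1, 160.7]
ft_force: [-1.6, -1.0, 6.2]
finger_gap: 44.1
t 2.27 pos [371.  330.1 178. ] [1.799e+02 1.000e-01 1.607e+02] gap 44.1 F [-1.6 -1.   6.2]
frac [-2.121 -0.704 -0.546] ang [0.002 0.001 0.001] dist 345.0
```

```bash

python3 -m jog '[{"tx":0,"ty":0,"tz":-0.1,"ax":0,"ay":0,"az":0,"hand":0.4},{"tx":0,"ty":0,"tz":-0.1,"ax":0,"ay":0,"az":0,"hand":0.4},{"tx":0,"ty":0,"tz":-0.1,"ax":0,"ay":0,"az":0,"hand":0.4},{"tx":0,"ty":0,"tz":-0.1,"ax":0,"ay":0,"az":0,"hand":0.4}]'; python3 - <<'E'
from bench import *
import cv2,numpy as np
s=snapshot("side"); cv2.imwrite("pics/g1.png",cv2.resize(s["pixels"][50:250,100:300,::-1],None,fx=3,fy=3))
E
```

```text
time: 2.6
tool_pos: [370.5, 329.7, 191.6]
tcp_rot: [180.0, 0.0, 160.6]
ft_force: [0.2, 0.1, -0.6]
finger_gap: 44.0
```

View pics/g1.png

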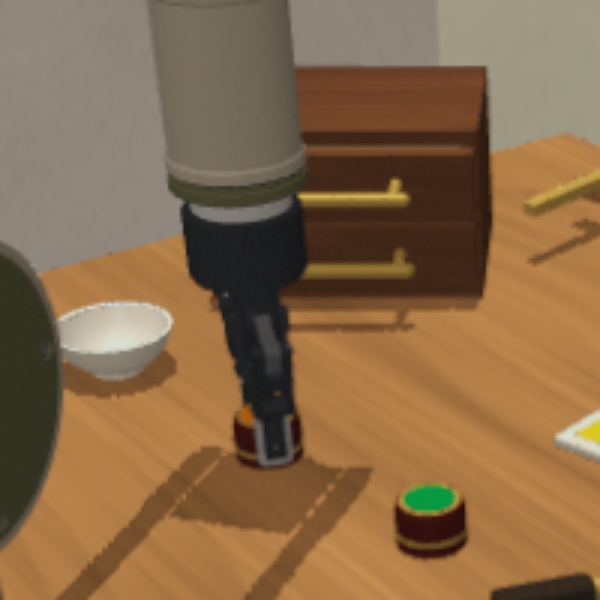

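The picture shows amber lifted upright in the jaws (its foot at about (190,205) in the full side view), so I carry it on to the yellow round pad.

```bash

python3 -m jog '[{"tx":-1,"ty":-0.34,"tz":-0.35,"ax":0,"ay":0,"az":0,"hand":0.4},{"tx":-1,"ty":-0.34,"tz":-0.35,"ax":0,"ay":0,"az":0,"hand":0.4},{"tx":-1,"ty":-0.34,"tz":-0.35,"ax":0,"ay":0,"az":0,"hand":0.4},{"tx":-1,"ty":-0.34,"tz":-0.35,"ax":0,"ay":0,"az":0,"hand":0.4},{"tx":-1,"ty":-0.34,"tz":-0.35,"ax":0,"ay":0,"az":0,"hand":0.4}]'; python3 d.py 636 125 240 160.6
```

```text
time: 3.07
tool_pos: [500.5, 228.3, 247.4]
tcp_rot: [179.9, 0.4, 160.4]
ft_force: [0.8, 0.3, -0.0]
finger_gap: 44.2
t 3.07 pos [500.5 228.3 247.4] [179.9   0.4 160.4] gap 44.2 F [ 0.8  0.3 -0. ]
frac [-1.081 -0.346  0.056] ang [ 0.003  0.009 -0.004] dist 171.0
```

```bash

python3 -m jog '[{"tx":-1,"ty":-0.35,"tz":0.05,"ax":0,"ay":0,"az":0,"hand":0.4},{"tx":-1,"ty":-0.35,"tz":0.05,"ax":0,"ay":0,"az":0,"hand":0.4},{"tx":-1,"ty":-0.35,"tz":0.05,"ax":0,"ay":0,"az":0,"hand":0.4},{"tx":-1,"ty":-0.35,"tz":0.05,"ax":0,"ay":0,"az":0,"hand":0.4},{"tx":-1,"ty":-0.35,"tz":0.05,"ax":0,"ay":0,"az":0,"hand":0.4}]'; python3 d.py 636 125 205 160.6
```

```text
time: 3.48
tool_pos: [622.6, 128.2, 235.5]
tcp_rot: [-179.9, 0.1, 160.4]
ft_force: [0.4, 0.1, 0.2]
finger_gap: 44.8
t 3.48 pos [622.6 128.2 235.5] [-1.799e+02  1.000e-01  1.604e+02] gap 44.8 F [0.4 0.1 0.2]
frac [-0.091  0.01   0.204] ang [-0.001  0.002 -0.004] dist 33.0
```

```bash

python3 -m jog '[{"tx":-0.06,"ty":0,"tz":0.18,"ax":0,"ay":0,"az":0,"hand":0.4},{"tx":-0.06,"ty":0,"tz":0.18,"ax":0,"ay":0,"az":0,"hand":0.4},{"tx":-0.06,"ty":0,"tz":0.18,"ax":0,"ay":0,"az":0,"hand":0.4},{"tx":-0.06,"ty":0,"tz":0.18,"ax":0,"ay":0,"az":0,"hand":0.4},{"tx":-0.06,"ty":0,"tz":0.18,"ax":0,"ay":0,"az":0,"hand":0.4}]'; python3 d.py 636 125 186.5 160.6
```

```text
time: 3.9
tool_pos: [627.6, 130.3, 210.7]
tcp_rot: [180.0, 0.0, 160.7]
ft_force: [0.7, 0.1, 0.6]
finger_gap: 44.3
t 3.9 pos [627.6 130.3 210.7] [180.    0.  160.7] gap 44.3 F [0.7 0.1 0.6]
frac [-0.065 -0.015  0.161] ang [0.001 0.001 0.002] dist 26.0
```

```bash

python3 -m jog '[{"tx":-0.065,"ty":-0.015,"tz":0.1,"ax":0,"ay":0,"az":0,"hand":0.4},{"tx":-0.065,"ty":-0.015,"tz":0.1,"ax":0,"ay":0,"az":0,"hand":0.4},{"tx":-0.065,"ty":-0.015,"tz":0.1,"ax":0,"ay":0,"az":0,"hand":0.4},{"tx":-0.065,"ty":-0.015,"tz":0.1,"ax":0,"ay":0,"az":0,"hand":0.4},{"tx":-0.065,"ty":-0.015,"tz":0.1,"ax":0,"ay":0,"az":0,"hand":0.4}]'; python3 d.py 636 125 186.5 160.6
```

```text
time: 4.32
tool_pos: [636.2, 124.7, 195.8]
tcp_rot: [180.0, 0.1, 160.7]
ft_force: [-1.1, -0.6, -0.3]
finger_gap: 44.2
t 4.32 pos [636.2 124.7 195.8] [1.800e+02 1.000e-01 1.607e+02] gap 44.2 F [-1.1 -0.6 -0.3]
frac [0.002 0.002 0.062] ang [0.001 0.001 0.001] dist 9.0
```

```bash

python3 -m jog '[{"tx":0,"ty":0,"tz":0.03,"ax":0,"ay":0,"az":0,"hand":0.4},{"tx":0,"ty":0,"tz":0.06,"ax":0,"ay":0,"az":0,"hand":0.4},{"tx":0,"ty":0,"tz":0.06,"ax":0,"ay":0,"az":0,"hand":0.4},{"tx":0,"ty":0,"tz":0.06,"ax":0,"ay":0,"az":0,"hand":0.4},{"tx":0,"ty":0,"tz":0.06,"ax":0,"ay":0,"az":0,"hand":0.4}]'; python3 d.py 636 125 186.5 160.6
```

```text
time: 4.73
tool_pos: [636.5, 124.4, 186.1]
tcp_rot: [180.0, 0.1, 160.6]
ft_force: [1.8, 0.8, 2.5]
finger_gap: 44.2
t 4.73 pos [636.5 124.4 186.1] [1.800e+02 1.000e-01 1.606e+02] gap 44.2 F [1.8 0.8 2.5]
frac [ 0.005  0.003 -0.003] ang [0.001 0.001 0.001] dist 1.0
```

Contact shows on the force reading. Release, then lift.

```bash

python3 -m jog '[{"tx":0,"ty":0,"tz":0,"ax":0,"ay":0,"az":0,"hand":0.6},{"tx":0,"ty":0,"tz":0,"ax":0,"ay":0,"az":0,"hand":0.8},{"tx":0,"ty":0,"tz":0,"ax":0,"ay":0,"az":0,"hand":0.85},{"tx":0,"ty":0,"tz":0,"ax":0,"ay":0,"az":0,"hand":0.85}]'
python3 -m jog '[{"tx":0,"ty":0,"tz":-0.15,"ax":0,"ay":0,"az":0,"hand":0.85},{"tx":0,"ty":0,"tz":-0.45,"ax":0,"ay":0,"az":0,"hand":0.85},{"tx":0,"ty":0,"tz":-0.45,"ax":0,"ay":0,"az":0,"hand":0.85},{"tx":0,"ty":0,"tz":-0.45,"ax":0,"ay":0,"az":0,"hand":0.85}]'; python3 d.py 405 187.3 240 160.6
```

```text
time: 5.07
tool_pos: [635.9, 124.2, 185.2]
tcp_rot: [-180.0, -0.0, 160.6]
ft_force: [-0.2, -0.0, 0.7]
finger_gap: 72.4
time: 5.4
tool_pos: [637.9, 124.4, 257.7]
tcp_rot: [179.8, 0.4, 160.6]
ft_force: [0.2, 0.1, -1.5]
finger_gap: 72.7
t 5.4 pos [637.9 124.4 257.7] [179.8   0.4 160.6] gap 72.7 F [ 0.2  0.1 -1.5]
frac [ 1.604 -0.119  0.107] ang [0.004 0.008 0.001] dist 242.0
```

```bash

python3 -m jog '[{"tx":1,"ty":-0.06,"tz":0,"ax":0,"ay":0,"az":0,"hand":0.85},{"tx":1,"ty":-0.06,"tz":0,"ax":0,"ay":0,"az":0,"hand":0.85},{"tx":1,"ty":-0.06,"tz":0,"ax":0,"ay":0,"az":0,"hand":0.85},{"tx":1,"ty":-0.06,"tz":0,"ax":0,"ay":0,"az":0,"hand":0.85},{"tx":1,"ty":-0.06,"tz":0,"ax":0,"ay":0,"az":0,"hand":0.85}]'
python3 d.py 405 187.3 240 160.6
```

```text
time: 5.82
tool_pos: [486.5, 166.4, 250.4]
tcp_rot: [-179.8, -0.4, 160.8]
ft_force: [-0.7, -0.1, -0.2]
finger_gap: 72.6
t 5.82 pos [486.5 166.4 250.4] [-179.8   -0.4  160.8] gap 72.6 F [-0.7 -0.1 -0.2]
frac [ 0.559 -0.048  0.073] ang [-0.004 -0.008  0.004] dist 85.0
```

```bash

python3 -m jog '[{"tx":0.56,"ty":-0.045,"tz":0.1,"ax":0,"ay":0,"az":0,"hand":0.85},{"tx":0.56,"ty":-0.045,"tz":0.1,"ax":0,"ay":0,"az":0,"hand":0.85},{"tx":0.56,"ty":-0.045,"tz":0.1,"ax":0,"ay":0,"az":0,"hand":0.85},{"tx":0.56,"ty":-0.045,"tz":0.1,"ax":0,"ay":0,"az":0,"hand":0.85},{"tx":0.56,"ty":-0.045,"tz":0.1,"ax":0,"ay":0,"az":0,"hand":0.85}]'
python3 d.py 405 187.5 215 160.6
python3 -m jog '[{"tx":0,"ty":0,"tz":0.1,"ax":0,"ay":0,"az":0,"hand":0.85},{"tx":0,"ty":0,"tz":0.14,"ax":0,"ay":0,"az":0,"hand":0.85},{"tx":0,"ty":0,"tz":0.14,"ax":0,"ay":0,"az":0,"hand":0.85},{"tx":0,"ty":0,"tz":0.14,"ax":0,"ay":0,"az":0,"hand":0.85},{"tx":0,"ty":0,"tz":0.14,"ax":0,"ay":0,"az":0,"hand":0.85}]'
python3 d.py 405 187.5 178 160.6
```

```text
time: 6.23
tool_pos: [410.3, 187.0, 238.1]
tcp_rot: [180.0, 0.0, 160.7]
ft_force: [1.0, 0.0, 0.9]
finger_gap: 72.4
t 6.23 pos [410.3 187.  238.1] [180.    0.  160.7] gap 72.4 F [1.  0.  0.9]
frac [ 0.035 -0.008  0.154] ang [0.    0.001 0.002] dist 24.0
time: 6.65
tool_pos: [410.9, 186.8, 217.7]
tcp_rot: [180.0, 0.0, 160.6]
ft_force: [-0.1, -0.0, 0.4]
finger_gap: 72.5
t 6.65 pos [410.9 186.8 217.7] [180.    0.  160.6] gap 72.5 F [-0.1 -0.   0.4]
frac [ 0.039 -0.009  0.265] ang [0. 0. 0.] dist 40.0
```

```bash

python3 -m jog '[{"tx":0.04,"ty":-0.009,"tz":0.02,"ax":0,"ay":0,"az":0,"hand":0.85},{"tx":0.04,"ty":-0.009,"tz":0.265,"ax":0,"ay":0,"az":0,"hand":0.85},{"tx":0.04,"ty":-0.009,"tz":0.265,"ax":0,"ay":0,"az":0,"hand":0.85},{"tx":0.04,"ty":-0.009,"tz":0.265,"ax":0,"ay":0,"az":0,"hand":0.85},{"tx":0.04,"ty":-0.009,"tz":0.265,"ax":0,"ay":0,"az":0,"hand":0.85}]'
python3 d.py 405 187.5 178 160.6
```

```text
time: 7.07
tool_pos: [404.1, 187.8, 178.2]
tcp_rot: [-180.0, -0.0, 160.7]
ft_force: [0.4, -0.0, 0.2]
finger_gap: 72.5
t 7.07 pos [404.1 187.8 178.2] [-180.    -0.   160.7] gap 72.5 F [ 0.4 -0.   0.2]
frac [-0.006  0.     0.001] ang [-0.    -0.     0.001] dist 1.0
```

```bash

python3 -m jog '[{"tx":0,"ty":0,"tz":0,"ax":0,"ay":0,"az":0,"hand":0.4},{"tx":0,"ty":0,"tz":0,"ax":0,"ay":0,"az":0,"hand":0.4},{"tx":0,"ty":0,"tz":0,"ax":0,"ay":0,"az":0,"hand":0.4},{"tx":0,"ty":0,"tz":0,"ax":0,"ay":0,"az":0,"hand":0.4},{"tx":0,"ty":0,"tz":0,"ax":0,"ay":0,"az":0,"hand":0.4}]'
python3 -m jog '[{"tx":0,"ty":0,"tz":0,"ax":0,"ay":0,"az":0,"hand":0.4},{"tx":0,"ty":0,"tz":-0.3,"ax":0,"ay":0,"az":0,"hand":0.4},{"tx":0,"ty":0,"tz":-0.4,"ax":0,"ay":0,"az":0,"hand":0.4},{"tx":0,"ty":0,"tz":-0.4,"ax":0,"ay":0,"az":0,"hand":0.4},{"tx":0,"ty":0,"tz":-0.4,"ax":0,"ay":0,"az":0,"hand":0.4}]'
python3 d.py 614.5 -191 240 160.6
```

```text
time: 7.48
tool_pos: [405.0, 188.0, 179.3]
tcp_rot: [179.9, 0.1, 160.6]
ft_force: [-1.5, -0.8, 6.6]
finger_gap: 44.1
time: 7.9
tool_pos: [405.1, 188.0, 239.6]
tcp_rot: [179.8, 0.2, 160.6]
ft_force: [-0.2, -0.1, -1.8]
finger_gap: 44.3
t 7.9 pos [405.1 188.  239.6] [179.8   0.2 160.6] gap 44.3 F [-0.2 -0.1 -1.8]
frac [-2.155 -1.921 -0.   ] ang [0.004 0.005 0.001] dist 433.0
```

```bash

python3 -m jog '[{"tx":-0.9,"ty":-0.8,"tz":0,"ax":0,"ay":0,"az":0,"hand":0.4},{"tx":-0.9,"ty":-0.8,"tz":0,"ax":0,"ay":0,"az":0,"hand":0.4},{"tx":-0.9,"ty":-0.8,"tz":0,"ax":0,"ay":0,"az":0,"hand":0.4},{"tx":-0.9,"ty":-0.8,"tz":0,"ax":0,"ay":0,"az":0,"hand":0.4},{"tx":-0.9,"ty":-0.8,"tz":0,"ax":0,"ay":0,"az":0,"hand":0.4}]'
python3 -m jog '[{"tx":-0.9,"ty":-0.8,"tz":0,"ax":0,"ay":0,"az":0,"hand":0.4},{"tx":-0.9,"ty":-0.8,"tz":0,"ax":0,"ay":0,"az":0,"hand":0.4},{"tx":-0.9,"ty":-0.8,"tz":0,"ax":0,"ay":0,"az":0,"hand":0.4},{"tx":-0.9,"ty":-0.8,"tz":0,"ax":0,"ay":0,"az":0,"hand":0.4},{"tx":-0.9,"ty":-0.8,"tz":0,"ax":0,"ay":0,"az":0,"hand":0.4}]'
python3 d.py 614.5 -191 225 160.6
```

```text
time: 8.32
tool_pos: [493.0, 25.7, 236.9]
tcp_rot: [-179.9, 0.1, 160.5]
ft_force: [0.6, -0.1, -0.2]
finger_gap: 44.6
time: 8.73
tool_pos: [580.5, -132.6, 236.6]
tcp_rot: [-179.9, 0.1, 160.5]
ft_force: [0.6, 0.1, 0.0]
finger_gap: 44.3
t 8.73 pos [ 580.5 -132.6  236.6] [-1.799e+02  1.000e-01  1.605e+02] gap 44.3 F [0.6 0.1 0. ]
frac [-0.344 -0.291  0.078] ang [-0.002  0.001 -0.002] dist 69.0
```

```bash

python3 -m jog '[{"tx":-0.33,"ty":-0.26,"tz":0.08,"ax":0,"ay":0,"az":0,"hand":0.4},{"tx":-0.33,"ty":-0.26,"tz":0.08,"ax":0,"ay":0,"az":0,"hand":0.4},{"tx":-0.33,"ty":-0.26,"tz":0.08,"ax":0,"ay":0,"az":0,"hand":0.4},{"tx":-0.33,"ty":-0.26,"tz":0.08,"ax":0,"ay":0,"az":0,"hand":0.4},{"tx":-0.33,"ty":-0.26,"tz":0.08,"ax":0,"ay":0,"az":0,"hand":0.4}]'
python3 -m jog '[{"tx":0,"ty":0,"tz":0.1,"ax":0,"ay":0,"az":0,"hand":0.4},{"tx":0,"ty":0,"tz":0.1,"ax":0,"ay":0,"az":0,"hand":0.4},{"tx":0,"ty":0,"tz":0.1,"ax":0,"ay":0,"az":0,"hand":0.4},{"tx":0,"ty":0,"tz":0.1,"ax":0,"ay":0,"az":0,"hand":0.4}]'
python3 d.py 614.5 -191 195 160.6
```

```text
time: 9.15
tool_pos: [612.4, -180.7, 224.1]
tcp_rot: [180.0, -0.1, 160.6]
ft_force: [0.2, 0.1, -0.4]
finger_gap: 44.4
time: 9.48
tool_pos: [612.8, -180.5, 210.7]
tcp_rot: [180.0, -0.0, 160.7]
ft_force: [0.1, -0.5, 0.6]
finger_gap: 44.0
t 9.48 pos [ 612.8 -180.5  210.7] [180.   -0.  160.7] gap 44.0 F [ 0.1 -0.5  0.6]
frac [-0.034 -0.062  0.105] ang [ 0.    -0.001  0.002] dist 19.0
```

```bash

python3 -m jog '[{"tx":-0.034,"ty":-0.063,"tz":0.1,"ax":0,"ay":0,"az":0,"hand":0.4},{"tx":-0.034,"ty":-0.063,"tz":0.1,"ax":0,"ay":0,"az":0,"hand":0.4},{"tx":-0.034,"ty":-0.063,"tz":0.1,"ax":0,"ay":0,"az":0,"hand":0.4},{"tx":-0.034,"ty":-0.063,"tz":0.1,"ax":0,"ay":0,"az":0,"hand":0.4},{"tx":-0.034,"ty":-0.063,"tz":0.1,"ax":0,"ay":0,"az":0,"hand":0.4}]'
python3 d.py 614.5 -191 187 160.6
```

```text
time: 9.9
tool_pos: [615.0, -191.8, 196.4]
tcp_rot: [180.0, 0.1, 160.7]
ft_force: [0.7, -0.6, -1.1]
finger_gap: 44.7
t 9.9 pos [ 615.  -191.8  196.4] [1.800e+02 1.000e-01 1.607e+02] gap 44.7 F [ 0.7 -0.6 -1.1]
frac [0.005 0.004 0.063] ang [0.    0.001 0.001] dist 9.0
```

```bash

python3 -m jog '[{"tx":0,"ty":0,"tz":0.03,"ax":0,"ay":0,"az":0,"hand":0.4},{"tx":0,"ty":0,"tz":0.06,"ax":0,"ay":0,"az":0,"hand":0.4},{"tx":0,"ty":0,"tz":0.06,"ax":0,"ay":0,"az":0,"hand":0.4},{"tx":0,"ty":0,"tz":0.06,"ax":0,"ay":0,"az":0,"hand":0.4},{"tx":0,"ty":0,"tz":0.06,"ax":0,"ay":0,"az":0,"hand":0.4}]'; python3 d.py 614.5 -191 186.5 160.6
```

```text
time: 10.32
tool_pos: [615.2, -192.2, 187.2]
tcp_rot: [-180.0, 0.1, 160.7]
ft_force: [-0.1, -0.5, 5.2]
finger_gap: 44.2
t 10.32 pos [ 615.2 -192.2  187.2] [-1.800e+02  1.000e-01  1.607e+02] gap 44.2 F [-0.1 -0.5  5.2]
frac [0.007 0.006 0.005] ang [-0.     0.002  0.001] dist 2.0
```

```bash

python3 -m jog '[{"tx":0,"ty":0,"tz":0,"ax":0,"ay":0,"az":0,"hand":0.6},{"tx":0,"ty":0,"tz":0,"ax":0,"ay":0,"az":0,"hand":0.8},{"tx":0,"ty":0,"tz":0,"ax":0,"ay":0,"az":0,"hand":0.85},{"tx":0,"ty":0,"tz":0,"ax":0,"ay":0,"az":0,"hand":0.85}]'
python3 -m jog '[{"tx":0,"ty":0,"tz":-0.15,"ax":0,"ay":0,"az":0,"hand":0.85},{"tx":0,"ty":0,"tz":-0.45,"ax":0,"ay":0,"az":0,"hand":0.85},{"tx":0,"ty":0,"tz":-0.45,"ax":0,"ay":0,"az":0,"hand":0.7},{"tx":0,"ty":0,"tz":-0.45,"ax":0,"ay":0,"az":0,"hand":0.7}]'; python3 d.py 414 -199.7 235 180.5
```

```text
time: 10.65
tool_pos: [614.5, -192.0, 185.9]
tcp_rot: [180.0, -0.1, 160.6]
ft_force: [1.2, 0.2, -0.4]
finger_gap: 72.8
time: 10.98
tool_pos: [616.3, -192.7, 258.4]
tcp_rot: [-180.0, 0.4, 160.6]
ft_force: [-0.1, -0.9, -0.3]
finger_gap: 59.7
t 10.98 pos [ 616.3 -192.7  258.4] [-180.     0.4  160.6] gap 59.7 F [-0.1 -0.9 -0.3]
frac [ 1.258 -0.491  0.147] ang [-0.002  0.009 -0.441] dist 204.0
```

```bash

python3 -m jog '[{"tx":1,"ty":-0.4,"tz":0.05,"ax":0,"ay":0,"az":-0.44,"hand":0.7},{"tx":1,"ty":-0.4,"tz":0.05,"ax":0,"ay":0,"az":-0.44,"hand":0.7},{"tx":1,"ty":-0.4,"tz":0.05,"ax":0,"ay":0,"az":-0.44,"hand":0.7},{"tx":1,"ty":-0.4,"tz":0.05,"ax":0,"ay":0,"az":-0.44,"hand":0.7},{"tx":1,"ty":-0.4,"tz":0.05,"ax":0,"ay":0,"az":-0.44,"hand":0.7}]'
python3 d.py 414 -199.7 235 180.5
```

```text
time: 11.4
tool_pos: [445.9, -197.2, 241.2]
tcp_rot: [179.7, -0.6, -179.6]
ft_force: [-1.8, 0.0, -0.4]
finger_gap: 59.9
t 11.4 pos [ 445.9 -197.2  241.2] [ 179.7   -0.6 -179.6] gap 59.9 F [-1.8  0.  -0.4]
frac [ 0.212 -0.015  0.044] ang [ 0.007 -0.014 -0.002] dist 33.0
```

```bash

python3 -m jog '[{"tx":0.21,"ty":0.015,"tz":0.1,"ax":0,"ay":0,"az":0,"hand":0.7},{"tx":0.21,"ty":0.015,"tz":0.1,"ax":0,"ay":0,"az":0,"hand":0.7},{"tx":0.21,"ty":0.015,"tz":0.1,"ax":0,"ay":0,"az":0,"hand":0.7},{"tx":0.21,"ty":0.015,"tz":0.1,"ax":0,"ay":0,"az":0,"hand":0.7},{"tx":0.21,"ty":0.015,"tz":0.1,"ax":0,"ay":0,"az":0,"hand":0.7}]'
python3 d.py 414 -199.7 178 180.5
python3 -m jog '[{"tx":0,"ty":0,"tz":0,"ax":0,"ay":0,"az":0,"hand":0.7},{"tx":0,"ty":0,"tz":0,"ax":0,"ay":0,"az":0,"hand":0.7},{"tx":0,"ty":0,"tz":0,"ax":0,"ay":0,"az":0,"hand":0.7}]'
python3 d.py 414 -199.7 178 180.5
```

```text
time: 11.82
tool_pos: [422.8, -197.3, 232.1]
tcp_rot: [-180.0, 0.1, -179.6]
ft_force: [0.5, -0.1, 0.7]
finger_gap: 59.9
t 11.82 pos [ 422.8 -197.3  232.1] [-1.800e+02  1.000e-01 -1.796e+02] gap 59.9 F [ 0.5 -0.1  0.7]
frac [ 0.059 -0.015  0.361] ang [-0.001  0.002 -0.001] dist 55.0
time: 12.07
tool_pos: [422.4, -197.1, 231.9]
tcp_rot: [-180.0, 0.0, -179.5]
ft_force: [0.1, -0.6, -0.9]
finger_gap: 60.1
t 12.07 pos [ 422.4 -197.1  231.9] [-180.     0.  -179.5] gap 60.1 F [ 0.1 -0.6 -0.9]
frac [ 0.057 -0.017  0.359] ang [-0.     0.001 -0.001] dist 55.0
```

```bash

python3 -m jog '[{"tx":0.057,"ty":-0.017,"tz":0.02,"ax":0,"ay":0,"az":0,"hand":0.7},{"tx":0.057,"ty":-0.017,"tz":0.2,"ax":0,"ay":0,"az":0,"hand":0.7},{"tx":0.057,"ty":-0.017,"tz":0.36,"ax":0,"ay":0,"az":0,"hand":0.7},{"tx":0.057,"ty":-0.017,"tz":0.36,"ax":0,"ay":0,"az":0,"hand":0.7},{"tx":0.057,"ty":-0.017,"tz":0.36,"ax":0,"ay":0,"az":0,"hand":0.7}]'
python3 d.py 414 -199.7 178 180.5
python3 -m jog '[{"tx":0,"ty":0,"tz":0,"ax":0,"ay":0,"az":0,"hand":0.15},{"tx":0,"ty":0,"tz":0,"ax":0,"ay":0,"az":0,"hand":0.15},{"tx":0,"ty":0,"tz":0,"ax":0,"ay":0,"az":0,"hand":0.15},{"tx":0,"ty":0,"tz":0,"ax":0,"ay":0,"az":0,"hand":0.15},{"tx":0,"ty":0,"tz":0,"ax":0,"ay":0,"az":0,"hand":0.15}]'
python3 -m jog '[{"tx":0,"ty":0,"tz":0,"ax":0,"ay":0,"az":0,"hand":0.15},{"tx":0,"ty":0,"tz":0,"ax":0,"ay":0,"az":0,"hand":0.15},{"tx":0,"ty":0,"tz":-0.15,"ax":0,"ay":0,"az":0,"hand":0.15},{"tx":0,"ty":0,"tz":-0.15,"ax":0,"ay":0,"az":0,"hand":0.15},{"tx":0,"ty":0,"tz":-0.15,"ax":0,"ay":0,"az":0,"hand":0.15}]'
python3 d.py 641.5 -100.2 240 163.5
 python3 - <<'E'
from bench import *
import cv2,numpy as np
s=snapshot("side"); cv2.imwrite("pics/g2.png",cv2.resize(s["pixels"][180:380,280:540,::-1],None,fx=3,fy=3))
E
```

```text
time: 12.48
tool_pos: [412.0, -199.1, 176.2]
tcp_rot: [179.9, -0.2, -179.6]
ft_force: [0.7, -0.5, 1.5]
finger_gap: 60.0
t 12.48 pos [ 412.  -199.1  176.2] [ 179.9   -0.2 -179.6] gap 60.0 F [ 0.7 -0.5  1.5]
frac [-0.013 -0.004 -0.012] ang [ 0.003 -0.004 -0.001] dist 3.0
time: 12.9
tool_pos: [414.2, -200.1, 179.2]
tcp_rot: [-179.9, 0.1, -179.5]
ft_force: [-1.4, 0.4, 7.2]
finger_gap: 23.5
time: 13.32
tool_pos: [414.2, -200.1, 201.5]
tcp_rot: [-179.9, 0.2, -179.5]
ft_force: [-0.0, 0.3, -0.9]
finger_gap: 23.5
t 13.32 pos [ 414.2 -200.1  201.5] [-179.9    0.2 -179.5] gap 23.5 F [-0.   0.3 -0.9]
frac [-1.522  0.654 -0.253] ang [-0.002  0.005  0.377] dist 251.0
```

View pics/g2.png

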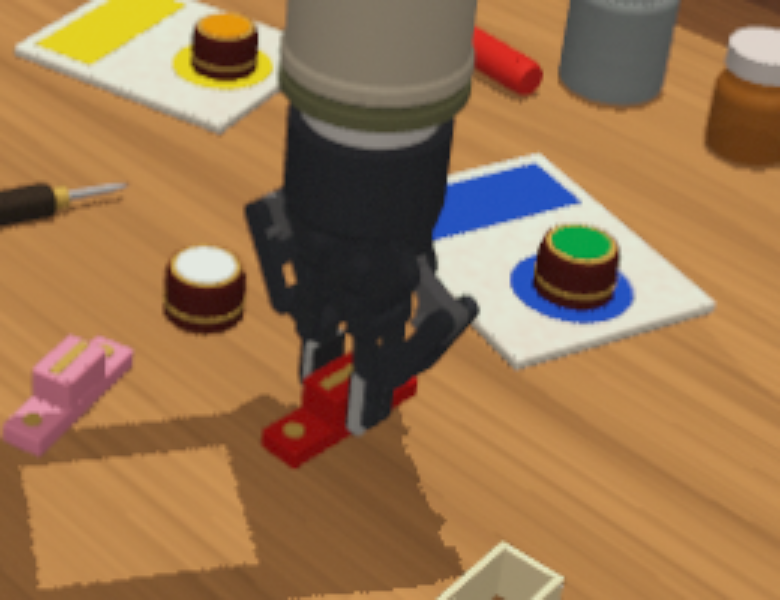

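The slide is held level (side view around (395,310)). Both mounts stand on their round pads: amber at (355,195), green at (472,267).

```bash

python3 -m jog '[{"tx":-0.8,"ty":0.33,"tz":-0.25,"ax":0,"ay":0,"az":0.37,"hand":0.15},{"tx":-0.8,"ty":0.33,"tz":-0.25,"ax":0,"ay":0,"az":0.37,"hand":0.15},{"tx":-0.8,"ty":0.33,"tz":-0.25,"ax":0,"ay":0,"az":0.37,"hand":0.15},{"tx":-0.8,"ty":0.33,"tz":-0.25,"ax":0,"ay":0,"az":0.37,"hand":0.15},{"tx":-0.8,"ty":0.33,"tz":-0.25,"ax":0,"ay":0,"az":0.37,"hand":0.15}]'
python3 d.py 641.5 -100.2 240 163.5
```

```text
time: 13.78
tool_pos: [535.8, -147.8, 238.4]
tcp_rot: [180.0, 0.2, 163.9]
ft_force: [1.3, -0.6, -2.2]
finger_gap: 23.1
t 13.78 pos [ 535.8 -147.8  238.4] [180.    0.2 163.9] gap 23.1 F [ 1.3 -0.6 -2.2]
frac [-0.589  0.5   -0.008] ang [0.    0.004 0.009] dist 116.0
```

```bash

python3 -m jog '[{"tx":-0.59,"ty":0.5,"tz":0.1,"ax":0,"ay":0,"az":0,"hand":0.15},{"tx":-0.59,"ty":0.5,"tz":0.1,"ax":0,"ay":0,"az":0,"hand":0.15},{"tx":-0.59,"ty":0.5,"tz":0.1,"ax":0,"ay":0,"az":0,"hand":0.15},{"tx":-0.59,"ty":0.5,"tz":0.1,"ax":0,"ay":0,"az":0,"hand":0.15},{"tx":-0.59,"ty":0.5,"tz":0.1,"ax":0,"ay":0,"az":0,"hand":0.15}]'
python3 -m jog '[{"tx":0,"ty":0,"tz":0.06,"ax":0,"ay":0,"az":0,"hand":0.15},{"tx":0,"ty":0,"tz":0.06,"ax":0,"ay":0,"az":0,"hand":0.15},{"tx":0,"ty":0,"tz":0.06,"ax":0,"ay":0,"az":0,"hand":0.15},{"tx":0,"ty":0,"tz":0.06,"ax":0,"ay":0,"az":0,"hand":0.15}]'
python3 d.py 641.5 -100.2 196 163.5
```

```text
time: 14.2
tool_pos: [638.5, -101.0, 219.6]
tcp_rot: [-180.0, -0.2, 163.9]
ft_force: [-0.3, -0.3, -1.4]
finger_gap: 23.4
time: 14.53
tool_pos: [637.9, -102.5, 213.5]
tcp_rot: [-180.0, -0.0, 163.7]
ft_force: [-0.5, -0.4, -0.7]
finger_gap: 23.2
t 14.53 pos [ 637.9 -102.5  213.5] [-180.    -0.   163.7] gap 23.2 F [-0.5 -0.4 -0.7]
frac [-0.018  0.021  0.117] ang [-0.    -0.     0.005] dist 18.0
```

```bash

python3 -m jog '[{"tx":-0.018,"ty":0.021,"tz":0.1,"ax":0,"ay":0,"az":0,"hand":0.15},{"tx":-0.018,"ty":0.021,"tz":0.1,"ax":0,"ay":0,"az":0,"hand":0.15},{"tx":-0.018,"ty":0.021,"tz":0.1,"ax":0,"ay":0,"az":0,"hand":0.15},{"tx":-0.018,"ty":0.021,"tz":0.1,"ax":0,"ay":0,"az":0,"hand":0.15},{"tx":-0.018,"ty":0.021,"tz":0.1,"ax":0,"ay":0,"az":0,"hand":0.15}]'
python3 d.py 641.5 -100.2 187 163.5
```

```text
time: 14.95
tool_pos: [642.4, -99.8, 199.3]
tcp_rot: [180.0, 0.1, 163.8]
ft_force: [0.6, -0.1, -0.8]
finger_gap: 23.5
t 14.95 pos [642.4 -99.8 199.3] [1.800e+02 1.000e-01 1.638e+02] gap 23.5 F [ 0.6 -0.1 -0.8]
frac [ 0.005 -0.004  0.082] ang [0.    0.001 0.006] dist 12.0
```

```bash

python3 -m jog '[{"tx":0.004,"ty":-0.004,"tz":0.03,"ax":0,"ay":0,"az":0,"hand":0.15},{"tx":0.004,"ty":-0.004,"tz":0.05,"ax":0,"ay":0,"az":0,"hand":0.15},{"tx":0.004,"ty":-0.004,"tz":0.07,"ax":0,"ay":0,"az":0,"hand":0.15},{"tx":0.004,"ty":-0.004,"tz":0.08,"ax":0,"ay":0,"az":0,"hand":0.15},{"tx":0.004,"ty":-0.004,"tz":0.08,"ax":0,"ay":0,"az":0,"hand":0.15}]'
python3 d.py 641.5 -100.2 187 163.5
```

```text
time: 15.37
tool_pos: [641.6, -100.0, 187.3]
tcp_rot: [-180.0, 0.0, 163.8]
ft_force: [-2.6, 1.6, 8.1]
finger_gap: 23.2
t 15.37 pos [ 641.6 -100.   187.3] [-180.     0.   163.8] gap 23.2 F [-2.6  1.6  8.1]
frac [ 0.001 -0.001  0.002] ang [-0.     0.     0.007] dist 0.0
```

```bash

python3 -m jog '[{"tx":0,"ty":0,"tz":0,"ax":0,"ay":0,"az":0,"hand":0.4},{"tx":0,"ty":0,"tz":0,"ax":0,"ay":0,"az":0,"hand":0.6},{"tx":0,"ty":0,"tz":0,"ax":0,"ay":0,"az":0,"hand":0.6},{"tx":0,"ty":0,"tz":0,"ax":0,"ay":0,"az":0,"hand":0.6}]'
python3 -m jog '[{"tx":0,"ty":0,"tz":-0.15,"ax":0,"ay":0,"az":0,"hand":0.6},{"tx":0,"ty":0,"tz":-0.45,"ax":0,"ay":0,"az":0,"hand":0.6},{"tx":0,"ty":0,"tz":-0.45,"ax":0,"ay":0,"az":0,"hand":0.75},{"tx":0,"ty":0,"tz":-0.45,"ax":0,"ay":0,"az":0,"hand":0.75}]'; python3 d.py 360.5 -334.3 240 185
```

```text
time: 15.7
tool_pos: [641.4, -99.9, 186.1]
tcp_rot: [-180.0, -0.0, 163.8]
ft_force: [0.4, -0.5, -0.3]
finger_gap: 51.2
time: 16.03
tool_pos: [643.3, -100.4, 258.5]
tcp_rot: [180.0, 0.4, 163.8]
ft_force: [0.2, 0.8, 0.4]
finger_gap: 64.3
t 16.03 pos [ 643.3 -100.4  258.5] [180.    0.4 163.8] gap 64.3 F [0.2 0.8 0.4]
frac [ 1.376 -2.024  0.112] ang [-0.001  0.01  -0.471] dist 367.0
```

```bash

python3 -m jog '[{"tx":0.67,"ty":-1,"tz":0,"ax":0,"ay":0,"az":0,"hand":0.75},{"tx":0.67,"ty":-1,"tz":0,"ax":0,"ay":0,"az":0,"hand":0.75},{"tx":0.67,"ty":-1,"tz":0,"ax":0,"ay":0,"az":0,"hand":0.75},{"tx":0.67,"ty":-1,"tz":0,"ax":0,"ay":0,"az":0,"hand":0.75},{"tx":0.67,"ty":-1,"tz":0,"ax":0,"ay":0,"az":0,"hand":0.75}]'
python3 d.py 360.5 -334.3 235 185
```

```text
time: 16.45
tool_pos: [499.3, -218.1, 252.2]
tcp_rot: [-180.0, -0.2, 163.7]
ft_force: [0.8, 0.3, -0.7]
finger_gap: 64.3
t 16.45 pos [ 499.3 -218.1  252.2] [-180.    -0.2  163.7] gap 64.3 F [ 0.8  0.3 -0.7]
frac [ 0.67  -1.003  0.118] ang [-0.    -0.005 -0.474] dist 182.0
```

```bash

python3 -m jog '[{"tx":0.66,"ty":-0.98,"tz":0.05,"ax":0,"ay":0,"az":-0.47,"hand":0.75},{"tx":0.66,"ty":-0.98,"tz":0.05,"ax":0,"ay":0,"az":-0.47,"hand":0.75},{"tx":0.66,"ty":-0.98,"tz":0.05,"ax":0,"ay":0,"az":-0.47,"hand":0.75},{"tx":0.66,"ty":-0.98,"tz":0.05,"ax":0,"ay":0,"az":-0.47,"hand":0.75},{"tx":0.66,"ty":-0.98,"tz":0.05,"ax":0,"ay":0,"az":-0.47,"hand":0.75}]'
python3 -m jog '[{"tx":0,"ty":0,"tz":0,"ax":0,"ay":0,"az":0,"hand":0.75},{"tx":0,"ty":0,"tz":0.05,"ax":0,"ay":0,"az":0,"hand":0.75},{"tx":0,"ty":0,"tz":0.05,"ax":0,"ay":0,"az":0,"hand":0.75},{"tx":0,"ty":0,"tz":0.05,"ax":0,"ay":0,"az":0,"hand":0.75},{"tx":0,"ty":0,"tz":0.05,"ax":0,"ay":0,"az":0,"hand":0.75}]'
python3 d.py 360.5 -334.3 220 185
```

```text
time: 16.87
tool_pos: [364.2, -330.9, 245.3]
tcp_rot: [180.0, -0.1, -175.0]
ft_force: [0.4, -0.3, 0.4]
finger_gap: 63.9
time: 17.28
tool_pos: [367.8, -328.6, 238.4]
tcp_rot: [179.9, -0.0, -175.0]
ft_force: [0.1, 0.1, 1.2]
finger_gap: 64.2
t 17.28 pos [ 367.8 -328.6  238.4] [ 179.9   -0.  -175. ] gap 64.2 F [0.1 0.1 1.2]
frac [ 0.051 -0.034  0.123] ang [ 0.001 -0.001  0.001] dist 21.0
```

```bash

python3 -m jog '[{"tx":0.051,"ty":-0.034,"tz":0.05,"ax":0,"ay":0,"az":0,"hand":0.75},{"tx":0.051,"ty":-0.034,"tz":0.15,"ax":0,"ay":0,"az":0,"hand":0.75},{"tx":0.051,"ty":-0.034,"tz":0.15,"ax":0,"ay":0,"az":0,"hand":0.75},{"tx":0.051,"ty":-0.034,"tz":0.15,"ax":0,"ay":0,"az":0,"hand":0.75},{"tx":0.051,"ty":-0.034,"tz":0.15,"ax":0,"ay":0,"az":0,"hand":0.75}]'
python3 d.py 360.5 -334.3 178 185
```

```text
time: 17.7
tool_pos: [360.0, -335.2, 216.6]
tcp_rot: [180.0, -0.0, -175.0]
ft_force: [0.6, 0.1, 0.1]
finger_gap: 63.9
t 17.7 pos [ 360.  -335.2  216.6] [ 180.   -0. -175.] gap 63.9 F [0.6 0.1 0.1]
frac [-0.004  0.006  0.257] ang [ 0.    -0.    -0.001] dist 39.0
```

```bash

python3 -m jog '[{"tx":0,"ty":0.003,"tz":0.12,"ax":0,"ay":0,"az":0,"hand":0.75},{"tx":0,"ty":0.003,"tz":0.255,"ax":0,"ay":0,"az":0,"hand":0.75},{"tx":0,"ty":0.003,"tz":0.255,"ax":0,"ay":0,"az":0,"hand":0.75},{"tx":0,"ty":0.003,"tz":0.255,"ax":0,"ay":0,"az":0,"hand":0.75},{"tx":0,"ty":0.003,"tz":0.255,"ax":0,"ay":0,"az":0,"hand":0.3}]'
python3 -m jog '[{"tx":0,"ty":0,"tz":0,"ax":0,"ay":0,"az":0,"hand":0.25},{"tx":0,"ty":0,"tz":0,"ax":0,"ay":0,"az":0,"hand":0.25},{"tx":0,"ty":0,"tz":0,"ax":0,"ay":0,"az":0,"hand":0.25},{"tx":0,"ty":0,"tz":0,"ax":0,"ay":0,"az":0,"hand":0.25},{"tx":0,"ty":0,"tz":0,"ax":0,"ay":0,"az":0,"hand":0.25}]'
python3 -m jog '[{"tx":0,"ty":0,"tz":0,"ax":0,"ay":0,"az":0,"hand":0.25},{"tx":0,"ty":0,"tz":-0.15,"ax":0,"ay":0,"az":0,"hand":0.25},{"tx":0,"ty":0,"tz":-0.3,"ax":0,"ay":0,"az":0,"hand":0.25},{"tx":0,"ty":0,"tz":-0.4,"ax":0,"ay":0,"az":0,"hand":0.25},{"tx":0,"ty":0,"tz":-0.4,"ax":0,"ay":0,"az":0,"hand":0.25}]'
python3 d.py 614.5 217.5 245 192.8
 python3 - <<'E'
from bench import *
import cv2,numpy as np
s=snapshot("side"); cv2.imwrite("pics/g3.png",cv2.resize(s["pixels"][200:460,300:600,::-1],None,fx=2.2,fy=2.2))
E
```

```text
time: 18.12
tool_pos: [360.2, -335.1, 179.4]
tcp_rot: [-180.0, 0.0, -175.0]
ft_force: [0.2, 0.6, 0.9]
finger_gap: 53.7
time: 18.53
tool_pos: [360.5, -335.5, 179.9]
tcp_rot: [-179.9, 0.1, -175.1]
ft_force: [-0.9, 0.5, 6.9]
finger_gap: 33.3
time: 18.95
tool_pos: [361.1, -336.2, 242.5]
tcp_rot: [-179.7, 0.2, -175.0]
ft_force: [0.3, -1.4, 0.0]
finger_gap: 33.4
t 18.95 pos [ 361.1 -336.2  242.5] [-179.7    0.2 -175. ] gap 33.4 F [ 0.3 -1.4  0. ]
frac [-2.002  3.531 -0.028] ang [-0.007  0.005 -0.174] dist 609.0
```

View pics/g3.png

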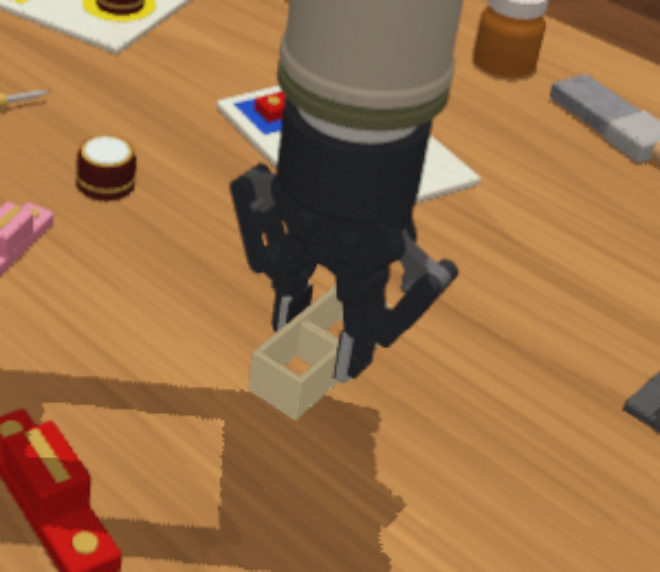

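Hood is held level (side view around (440,360)). Carrying it across at height.

```bash

python3 -m jog '[{"tx":-0.5,"ty":0.9,"tz":-0.15,"ax":0,"ay":0,"az":0,"hand":0.25},{"tx":-0.5,"ty":0.9,"tz":-0.15,"ax":0,"ay":0,"az":0,"hand":0.25},{"tx":-0.5,"ty":0.9,"tz":-0.15,"ax":0,"ay":0,"az":0,"hand":0.25},{"tx":-0.5,"ty":0.9,"tz":-0.15,"ax":0,"ay":0,"az":0,"hand":0.25},{"tx":-0.5,"ty":0.9,"tz":-0.15,"ax":0,"ay":0,"az":0,"hand":0.25}]'
python3 -m jog '[{"tx":-0.5,"ty":0.9,"tz":0,"ax":0,"ay":0,"az":0,"hand":0.25},{"tx":-0.5,"ty":0.9,"tz":0,"ax":0,"ay":0,"az":0,"hand":0.25},{"tx":-0.5,"ty":0.9,"tz":0,"ax":0,"ay":0,"az":0,"hand":0.25},{"tx":-0.5,"ty":0.9,"tz":0,"ax":0,"ay":0,"az":0,"hand":0.25},{"tx":-0.5,"ty":0.9,"tz":0,"ax":0,"ay":0,"az":0,"hand":0.25}]'
python3 -m jog '[{"tx":-0.5,"ty":0.9,"tz":0,"ax":0,"ay":0,"az":0,"hand":0.25},{"tx":-0.5,"ty":0.9,"tz":0,"ax":0,"ay":0,"az":0,"hand":0.25},{"tx":-0.5,"ty":0.9,"tz":0,"ax":0,"ay":0,"az":0,"hand":0.25},{"tx":-0.5,"ty":0.9,"tz":0,"ax":0,"ay":0,"az":0,"hand":0.25},{"tx":-0.5,"ty":0.9,"tz":0,"ax":0,"ay":0,"az":0,"hand":0.25}]'
python3 d.py 614.5 217.5 245 192.8
```

```text
time: 19.42
tool_pos: [424.3, -189.5, 260.5]
tcp_rot: [179.9, 0.0, -174.8]
ft_force: [-0.0, 0.2, -0.0]
finger_gap: 33.5
time: 19.83
tool_pos: [487.0, -48.9, 259.7]
tcp_rot: [179.9, -0.0, -174.8]
ft_force: [0.4, 0.3, -0.9]
finger_gap: 33.3
time: 20.25
tool_pos: [550.1, 91.8, 259.8]
tcp_rot: [179.9, 0.0, -174.9]
ft_force: [0.2, -0.7, -0.4]
finger_gap: 33.3
t 20.25 pos [550.1  91.8 259.8] [ 179.9    0.  -174.9] gap 33.3 F [ 0.2 -0.7 -0.4]
frac [-0.502  0.796  0.1  ] ang [ 0.002  0.    -0.17 ] dist 142.0
```

```bash

python3 -m jog '[{"tx":-0.48,"ty":0.77,"tz":0,"ax":0,"ay":0,"az":-0.17,"hand":0.25},{"tx":-0.48,"ty":0.77,"tz":0,"ax":0,"ay":0,"az":-0.17,"hand":0.25},{"tx":-0.48,"ty":0.77,"tz":0,"ax":0,"ay":0,"az":-0.17,"hand":0.25},{"tx":-0.48,"ty":0.77,"tz":0,"ax":0,"ay":0,"az":-0.17,"hand":0.25},{"tx":-0.48,"ty":0.77,"tz":0,"ax":0,"ay":0,"az":-0.17,"hand":0.25}]'
python3 -m jog '[{"tx":0,"ty":0,"tz":0.1,"ax":0,"ay":0,"az":0,"hand":0.25},{"tx":0,"ty":0,"tz":0.2,"ax":0,"ay":0,"az":0,"hand":0.25},{"tx":0,"ty":0,"tz":0.25,"ax":0,"ay":0,"az":0,"hand":0.25},{"tx":0,"ty":0,"tz":0.25,"ax":0,"ay":0,"az":0,"hand":0.25},{"tx":0,"ty":0,"tz":0.25,"ax":0,"ay":0,"az":0,"hand":0.25}]'
python3 d.py 614.5 217.5 197 192.8
```

```text
time: 20.67
tool_pos: [611.4, 211.3, 259.2]
tcp_rot: [180.0, -0.1, -167.2]
ft_force: [0.3, 1.1, -0.3]
finger_gap: 33.1
time: 21.08
tool_pos: [610.4, 208.1, 222.3]
tcp_rot: [-180.0, -0.1, -167.5]
ft_force: [0.9, 0.1, -0.6]
finger_gap: 33.2
t 21.08 pos [610.4 208.1 222.3] [-1.800e+02 -1.000e-01 -1.675e+02] gap 33.2 F [ 0.9  0.1 -0.6]
frac [-0.041  0.055  0.168] ang [-0.    -0.003 -0.006] dist 27.0
```

```bash

python3 -m jog '[{"tx":-0.04,"ty":0.055,"tz":0.1,"ax":0,"ay":0,"az":0,"hand":0.25},{"tx":-0.04,"ty":0.055,"tz":0.16,"ax":0,"ay":0,"az":0,"hand":0.25},{"tx":-0.04,"ty":0.055,"tz":0.16,"ax":0,"ay":0,"az":0,"hand":0.25},{"tx":-0.04,"ty":0.055,"tz":0.16,"ax":0,"ay":0,"az":0,"hand":0.25},{"tx":-0.04,"ty":0.055,"tz":0.16,"ax":0,"ay":0,"az":0,"hand":0.25}]'
python3 d.py 614.5 217.5 188 192.8
```

```text
time: 21.5
tool_pos: [615.0, 218.4, 199.8]
tcp_rot: [-180.0, 0.0, -167.4]
ft_force: [0.3, 0.5, 0.2]
finger_gap: 33.3
t 21.5 pos [615.  218.4 199.8] [-180.     0.  -167.4] gap 33.3 F [0.3 0.5 0.2]
frac [ 0.005 -0.005  0.079] ang [-0.     0.    -0.005] dist 12.0
```

```bash

python3 -m jog '[{"tx":0.004,"ty":-0.004,"tz":0.03,"ax":0,"ay":0,"az":0,"hand":0.25},{"tx":0.004,"ty":-0.004,"tz":0.05,"ax":0,"ay":0,"az":0,"hand":0.25},{"tx":0.004,"ty":-0.004,"tz":0.065,"ax":0,"ay":0,"az":0,"hand":0.25},{"tx":0.004,"ty":-0.004,"tz":0.08,"ax":0,"ay":0,"az":0,"hand":0.25},{"tx":0.004,"ty":-0.004,"tz":0.08,"ax":0,"ay":0,"az":0,"hand":0.25}]'
python3 d.py 614.5 217.5 188 192.8
```

```text
time: 21.92
tool_pos: [614.5, 218.0, 188.0]
tcp_rot: [-180.0, -0.0, -167.4]
ft_force: [-4.7, -1.7, 7.7]
finger_gap: 33.3
t 21.92 pos [614.5 218.  188. ] [-180.    -0.  -167.4] gap 33.3 F [-4.7 -1.7  7.7]
frac [ 0.001 -0.003 -0.   ] ang [-0.    -0.    -0.004] dist 0.0
```

Seated (contact 7.7 N). I release, lift, and move clear of the top camera's view.

```bash

python3 -m jog '[{"tx":0,"ty":0,"tz":0,"ax":0,"ay":0,"az":0,"hand":0.5},{"tx":0,"ty":0,"tz":0,"ax":0,"ay":0,"az":0,"hand":0.7},{"tx":0,"ty":0,"tz":0,"ax":0,"ay":0,"az":0,"hand":0.7},{"tx":0,"ty":0,"tz":0,"ax":0,"ay":0,"az":0,"hand":0.7}]'
python3 -m jog '[{"tx":0,"ty":0,"tz":-0.15,"ax":0,"ay":0,"az":0,"hand":0.7},{"tx":0,"ty":0,"tz":-0.7,"ax":0,"ay":0,"az":0,"hand":0.7},{"tx":0,"ty":0,"tz":-0.7,"ax":0,"ay":0,"az":0,"hand":0.7},{"tx":0,"ty":0,"tz":-0.7,"ax":0,"ay":0,"az":0,"hand":0.7},{"tx":0,"ty":0,"tz":-0.7,"ax":0,"ay":0,"az":0,"hand":0.7}]'
python3 -m jog '[{"tx":0.9,"ty":0.9,"tz":-0.3,"ax":0,"ay":0,"az":0,"hand":0.7},{"tx":0.9,"ty":0.9,"tz":-0.3,"ax":0,"ay":0,"az":0,"hand":0.7},{"tx":0.9,"ty":0.9,"tz":-0.3,"ax":0,"ay":0,"az":0,"hand":0.7},{"tx":0.9,"ty":0.9,"tz":-0.3,"ax":0,"ay":0,"az":0,"hand":0.7},{"tx":0.9,"ty":0.9,"tz":-0.3,"ax":0,"ay":0,"az":0,"hand":0.7}]'
python3 -m jog '[{"tx":0.9,"ty":0.9,"tz":0,"ax":0,"ay":0,"az":0,"hand":0.7},{"tx":0.9,"ty":0.9,"tz":0,"ax":0,"ay":0,"az":0,"hand":0.7},{"tx":0.9,"ty":0.9,"tz":0,"ax":0,"ay":0,"az":0,"hand":0.7},{"tx":0.9,"ty":0.9,"tz":0,"ax":0,"ay":0,"az":0,"hand":0.7},{"tx":0.9,"ty":0.9,"tz":0,"ax":0,"ay":0,"az":0,"hand":0.7}]'
python3 - <<'E'
from bench import *
import cv2,numpy as np
for n in("top","side"):
    s=snapshot(n); np.savez(n+"9.npz",**s); cv2.imwrite(f"pics/{n}9.png",s["pixels"][:,:,::-1])
E
```

```text
time: 22.25
tool_pos: [614.4, 218.0, 187.0]
tcp_rot: [180.0, -0.0, -167.4]
ft_force: [-0.0, -0.5, -0.6]
finger_gap: 59.7
time: 22.67
tool_pos: [616.0, 218.5, 296.9]
tcp_rot: [180.0, 0.5, -167.4]
ft_force: [-0.4, -0.6, -0.7]
finger_gap: 59.7
time: 23.08
tool_pos: [450.5, 321.5, 336.3]
tcp_rot: [180.0, -0.1, -167.4]
ft_force: [1.2, 0.2, 1.0]
finger_gap: 59.2
time: 23.5
tool_pos: [288.6, 423.8, 335.8]
tcp_rot: [-180.0, -0.1, -167.3]
ft_force: [-0.2, -0.2, -0.2]
finger_gap: 59.5
```

View pics/top9.png

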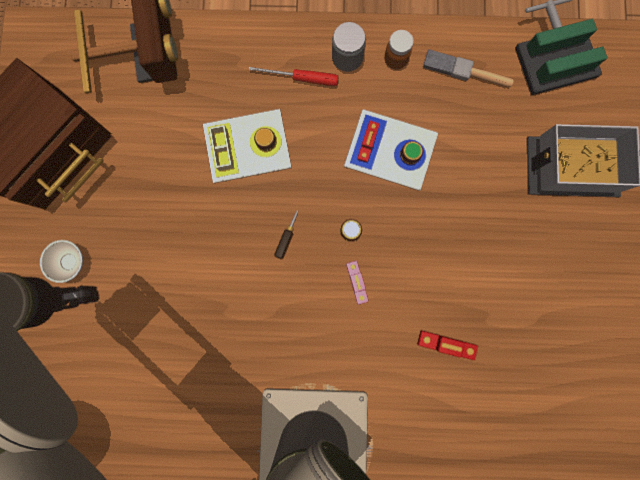

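View pics/side9.png

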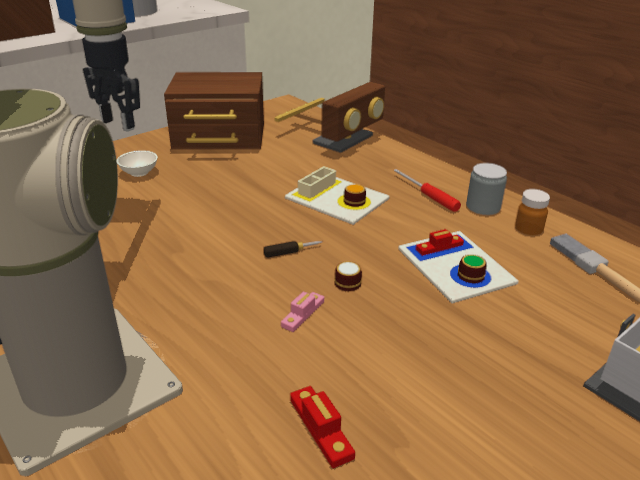

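All four parts sit on their pads. In the top view the hood is at (221,149), amber (264,139), slide (371,141) and green (411,152); the white mount (351,230) and the awl (287,235) look unmoved. A numeric check before handing in:

```bash
python3 - <<'E'
from h import *
s=dict(np.load("top9.npz")); h=cv2.cvtColor(s["pixels"],cv2.COLOR_RGB2HSV).astype(int); H,S,V=h[...,0],h[...,1],h[...,2]
def fr(p,c,th):
    d=np.array(p)-c; a=np.radians(th); return np.round([d[0]*np.cos(a)+d[1]*np.sin(a),-d[0]*np.sin(a)+d[1]*np.cos(a)],1)
Y=((626.2,166.2),12.8);B=((626.3,-150.4),-16.5)
for n,m,z,bx,b in [("green",(H>40)&(H<90)&(S>120),38,(398,138,426,166),B),("amber",(H>10)&(H<22)&(S>150)&(V>150),38,(250,125,280,152),Y),
 ("slide",((H<6)|(H>172))&(S>150)|((H>10)&(H<30)&(V>120)&(S>80)),20,(355,112,386,168),B),("hood",(S<110)&(V>150)&(np.indices(H.shape)[1]<233),38,(210,126,233,172),Y)]:
    r=blob(s,m,z,bx); print(n,r,fr(r[:2],*b))
a,b=np.load("top0.npz")["pixels"].astype(int),s["pixels"].astype(int)
print("diff white",abs(a-b)[213:247,333:369].mean(),"awl",abs(a-b)[205:262,270:302].mean())
from bench import *; st=sense(); print(st["time"],st["finger_gap"])
E
```

```text
green [ 615.9 -192.6  615.9 -192.2   29.1   31.6   45.3] [  2.  -43.4]
amber [637.3 124.5 637.9 124.7  32.4  36.4  28.4] [  1.6 -43.1]
slide [638.8 -99.2 639.1 -99.2  23.   89.  165. ] [-2.6 52.6]
hood [610.7 218.6 608.9 216.3  42.5  98.7   3.3] [-3.5 54.5]
diff white 3.4708605664488017 awl 3.495065789473684
23.6 59.59977222166824
```

```bash
python3 -c "
from bench import *
print(hand_in())"
```

```text
the job is handed in; nothing more can be done
None
```

Both kits are made up and handed in at 23.6 s of the 93 s allowed. The green mount and the smaller red slide are on the blue board, and the amber mount and the cream hood are on the yellow board.

Each part was lowered until the wrist sensor showed contact (2.5–8 N) and only then released; the gripper finished well clear of everything.

**Last checks (top camera, each in its board's frame):**

| Part | Off centre along x (mm) | Off centre along y (mm) |
|---|---|---|
| Green mount | 2.0 | 0.9 |
| Amber mount | 1.6 | 0.6 |
| Slide | 2.6 | 0.1 |
| Hood | 3.5 | 2.0 |

- **Limit:** the allowed offset is 13.5 mm, so all four are inside it.
- **Alignment:** the slide is about 1.5° off its pad's length.
- **Hood, one check that disagreed:** its mask also picked up white board, so it came out oversized (42 × 99 mm) with a wrong angle of 3.3°, and I discounted its camera figures. The gripper pose at release puts it within about 1 mm and 0.2° of target, not counting any shift in the jaws. Both pictures show it lined up on its pad.
- **Left in place:** the white mount and the awl show no visible change between the first and last pictures.

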